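# Close up the hand coffee mill with the fingertips

### The arm

A 6-joint arm with a two-finger parallel gripper is mounted at the origin on a cart in front of the work surface, level with it; the furniture and walls round the work are solid. World frame = base frame: x ahead of the robot, y to its left, z up, the work surface at z = 0. Lengths are in m, angles in rad, forces in N, time in s.
With the tool pointing down it reaches from about 0.3 to 0.775 m from the base axis. Payload 14.6 kg.
Tool frame: the origin (TCP) lies at the very end of the fingers, on their centre line; the grasp point (between the pads) lies 19 mm behind it; z points along the fingers, y is the line along which they close (so a half turn about z gives the same grasp; the last joint's range is limited). The gripper opens to 94 mm and grips with 3 to 60 N. Pads are 16 mm wide; open, the fingers measure 119 mm over their backs; the gripper's body (75 mm by 177 mm) begins 78 mm behind the grasp point.
Start: joints at [-1.415, 0.3, 1.521, -0, 1.321, -0.067], TCP at [0.122, -0.536, 0.205] pointing down, gripper open.
Joint ranges: [-3.03, 3.03], [-0.79, 2.21], [0.23, 2.52], [-1.04, 4.18], [0, 3.07], [-2.55, 2.55]. Speed limits (rad/s): [2.22, 2.22, 2.57, 3.14, 3.14, 3.14].

### API

Orientations are given as [roll, pitch, yaw] about the fixed x, y, z axes, in that order (R = Rz(yaw) Ry(pitch) Rx(roll)).
In Python, from station import ctrl, camera, camera_info, finder gives the robot as it stands.
- The arm moves only by the tool carry_out, never from a script. Its argument "motion" is a list of rows, each a list of 2 entries, a list of its own where there are three numbers: the shift along the tool's x, y, z as a fraction of full scale, then the turn about the tool's z as a fraction of full scale. A call has 1 to 12 rows; each row is the pose to reach, as a shift and turn from the pose commanded when the call began, along the tool's axes at that moment, turning the shorter way round; what a row does not reach only later rows make up. Full scale, the value 1, is 200 mm for a shift and 360 degrees for a turn. A row lasts 1/10 s, in which the tool goes at most 50 mm and 8.59 degrees, less where a joint would pass 70% of its speed; a pose out of reach is approached as far as the arm can. A call with a number of a shift or a turn outside -1 to 1 is refused whole. A call with a gripper value outside its range is refused whole. "hand" is the closure, from -1 (fully open) to 1 (shut), set as the call begins (left out, the last holds). The fingers move at their own pace and stop on an object; "force" is the grip in N (left out, the last holds). Time passes only in rows, so rows that repeat a pose let the fingers close. It gives the time, the measured TCP pose, the force, the opening and the grip force at its end, in the units of the state.
- ctrl.get_obs(): the state, without advancing time (a new reading comes with each control period).
- camera(name): name is "scene" or "side" or "wrist"; returns (picture, depth): 480x640x3 uint8, blue, green, red; 480x640 float32, m along the optical axis (not along the pixel's ray), 0 where there is no reading.
- camera_info(name): a dict with "camera_matrix" (3x3 intrinsics, pixels), "origin" and "attitude" of the camera in the world. Camera axes: x right, y down, z forward; pixel columns grow to the right and rows downward; lengths in m; the calibration is good to about 2 mm. A picture is of the moment at which its call begins: read the wrist's pose just before it. camera_info takes no time and is no camera call; for the wrist camera it gives the pose at the moment of the call.
- ctrl.hand_in(): hands the job in; it is judged then, once.
Trained networks look in the newest picture that a camera, given by its name, has taken for a name from the list of things; names that differ only in an ending like _2 or _b are one class to them, and where a whole thing is asked for, a point or a joint stands for the part that bears it (a point fixed in the world has none). Each returns a list of dicts, best first, with "conf" (0 to 1); they miss things now and then, are a little off and sometimes report something else, mostly with a low value. They report only what shows in the picture. A call takes as long as a camera call. They do not tell look-alikes from the thing itself.
- finder.boxes_of(camera, query): "location" ([column, row] in pixels, amid what is visible of it).
- finder.cut_out(camera, query): "mask" (480x640 bool, what is visible of it) and "location" ([column, row] in pixels, amid what is visible of it).
- finder.pinpoint(camera, query): "location" ([column, row] in pixels: a listed point, or the origin of a listed thing).
The state is a dict: "time_s": time; "qpos": joint angles; "joint_vel": joint speeds; "tau": joint torques, N m; "ee_pos": TCP position; "eef_rot": TCP orientation; "force": force on the tool from outside, world axes, zero at the start; "moment": the same for the moment, N m; "grip_width": finger opening in m; "grip_force": force on a finger pad.
Only numpy, scipy, OpenCV 4.12 (cv2) and the standard library are available. Lean on these libraries where they do the work, as an engineer would, in place of code of your own. Each camera call takes 0.05 s, during which the arm holds its last target. There are 200 camera calls.

### The job

The hand coffee mill has just been emptied: its grounds drawer stands open and the crank's wooden knob has been left hanging over the drawer, in the way. With the fingertips only, grasping nothing, push the crank round until its arm points straight out behind the mill, away from the drawer side, and push the drawer gently fully home. Do not lift the mill or shove it out of its place, leave the mug, the glass jar and the timer untouched, and withdraw clear of everything.

Things in the scene. Friction and masses are not known exactly. Their poses are not given: they have to be found in the camera images.
- mill: loose wooden hand coffee mill, 0.75 kg, slides if pushed with about 3 N or more. Origin on its underside; x points from the drawer side to the back, z up. Its box is centred at x +4, y -21 mm of this frame: foot 112 x 112 x 10 mm, walls 95 x 95 mm, deck 108 mm wide at 85 to 94 mm height with its front edge at x = -50 mm, a round hopper of 76 mm diameter up to 128 mm
- mill_top (a point): top end of the crank's upright axle, on the turning axis, 156 mm above the mill's underside; axes as mill
- mill_front (a point): point on the mill's box, middle of the front edge of the deck above the drawer, 90 mm above the underside (fixed to the mill)
- crank_knob (a point): middle of the wooden knob at the end of the crank arm: an upright knob of 26 mm diameter from 152 to 187 mm above the mill's underside, 98 mm from the crank's axis; the metal arm that carries it lies below, at 135 to 154 mm
- mill_crank (a joint): angle of the crank in rad, growing anticlockwise from above; the arm (from axle to knob) points straight out over the drawer at 1.05, to the mill's left (+y) at -0.52, straight out behind it (+x) at -2.09 or +4.19. It turns either way without a stop, takes 0.2 N at the knob (about 0.7 N at 0.1 m/s), and stays where it is left
- drawer_knob (a point): front end of the small wooden knob in the middle of the drawer's front (which faces the robot's right front), 30 mm above the mill's underside; the knob is 15 mm thick and stands 16 mm out from the drawer's front (a board 78 mm wide, from 12 to 48 mm height)
- mill_drawer (a joint): how far the drawer is out, in m: 0 fully home, 0.06 at the stop; it slides along the mill's x axis, goes in toward the mill's +x with less than 1 N, and stays where it is left
- mug: white spotted mug with a handle, 78 mm in diameter, 114 mm with the handle, 93 mm tall; origin at the middle of its underside; leave alone
- storage_jar: tall closed glass storage jar with a metal lid, 92 mm in diameter, 167 mm tall; origin at the middle of its underside; leave alone
- timer: round wind-up kitchen timer, 70 mm in diameter, 60 mm tall; origin at the middle of its underside; leave alone
Things that resemble listed ones, but are neither listed nor needed, are in the scene too. There is more than one size of the mill; the job needs the smaller.

How it is judged:
At the end, for the whole second after the job is handed in: The crank arm points out behind the mill to within 0.45 rad (25 degrees), the drawer is home to within 3 mm, the mill stands upright and still within 20 mm of where it was (its front edge within 25 mm), and the mug, jar and timer are within 10 mm of where they stood (x of crank_knob in the frame of mill above 0.092 m and value of joint mill_drawer below 0.003 m and distance of mill from where it was at the start of the episode below 0.02 m and distance of mill_front from where it was at the start of the episode below 0.025 m and angle between mill's own z axis and vertical below 0.05 rad and linear speed of mill below 0.01 m/s and distance of each of mug, storage_jar, timer from where it was at the start of the episode below 0.01 m); the robot touches nothing.
It fails at once if the mill is lifted off the worktop (more than 8 mm at its origin) or tipped (more than 0.12 rad) (height (world z) of mill above 0.008 m or angle between mill's own z axis and vertical above 0.12 rad).
It fails at once if the mill is shoved out of its place (more than 25 mm) (distance of mill from where it was at the start of the episode above 0.025 m).
It fails at once if the mill is pressed or squeezed with more than 20 N (contact force between the arm and mill above 20 N).
It fails at once if the mug, the jar or the timer is touched or moved more than 10 mm (contact force between the arm and mug above 0.5 N or contact force between the arm and storage_jar above 0.5 N or contact force between the arm and timer above 0.5 N or distance of any of mug, storage_jar, timer from where it was at the start of the episode above 0.01 m).
It also fails if it takes over 61 s, if anything falls off the work surface, if the arm or the gripper's body presses on something with over 40 N, if the wrist force passes 120 N, or if a joint passes its speed limit or range.

## Working session

There is one attempt and no reset: what is moved stays moved. The work goes in short steps, Python scripts to look and compute and a tool call to move; the robot and the scene stay as the last step left them, time stands still between calls to the robot, and variables do not carry over. Pictures are saved under pics/ and viewed, at most 10 in all, crops included, and the job is handed in when it is done.

Besides the shell and the picture viewer there is one more tool, called after "Request:" as name(argument=value, ...) on one line, values as JSON. carry_out: Moves the arm, as the interface text tells. Its arguments: {"type":"object","properties":{"motion":{"type":"array","items":{"type":"array"}},"hand":{"type":"number"},"force":{"type":"number"}},"required":["motion"]}

```bash
mkdir -p pics; cat > h.py <<'E'
import numpy as np, cv2
from scipy.spatial.transform import Rotation as R
from station import ctrl, camera, camera_info, finder
def att(ci):
    a=np.array(ci["attitude"],float)
    return a if a.shape==(3,3) else (R.from_euler('xyz',a).as_matrix() if a.size==3 else None)
def ray(ci,px):
    K=np.array(ci["camera_matrix"]); d=np.linalg.solve(K,[px[0],px[1],1.]); return att(ci)@d
def at_z(ci,px,z):
    o=np.array(ci["origin"]); d=ray(ci,px); return o+d*(z-o[2])/d[2]
def at_d(ci,px,dep):
    c,r=int(round(px[0])),int(round(px[1])); p=dep[max(r-1,0):r+2,max(c-1,0):c+2]; p=p[p>0]
    return np.array(ci["origin"])+ray(ci,px)*(np.median(p) if p.size else np.nan)
E
python3 - <<'E'
from h import *
np.set_printoptions(precision=3,suppress=True)
for n in ["scene","side"]:
    ci=camera_info(n); im,d=camera(n); cv2.imwrite(f"pics/{n}0.png",im); np.save(f"{n}0.npy",d)
    print(n,ci)
    for q in ["mill_top","mill_front","crank_knob","drawer_knob","mug","storage_jar","timer","mill"]:
        for r in finder.pinpoint(n,q)[:3]: print(q,round(r["conf"],2),np.round(r["location"],1),at_d(ci,r["location"],d))
print(ctrl.get_obs())
E
```

```text
scene {'camera_matrix': array([[603.888,   0.   , 332.641],
       [  0.   , 603.888, 237.205],
       [  0.   ,   0.   ,   1.   ]]), 'origin': array([-0.198,  0.719,  0.694]), 'attitude': array([-2.077, -0.02 , -2.332])}
mill_top 0.84 [420.  216.5] [ 0.63  -0.396  0.   ]
mill_top 0.58 [279.2 222.5] [ 0.755 -0.039  0.058]
mill_front 0.81 [296.5 244.6] [0.577 0.061 0.115]
mill_front 0.72 [393.4 247. ] [ 0.413 -0.032  0.144]
crank_knob 0.92 [445.2 184.2] [ 0.401 -0.155  0.238]
crank_knob 0.56 [315.  200.6] [ 0.602 -0.01   0.177]
drawer_knob 0.6 [313.6 255.2] [0.571 0.022 0.078]
mug 0.9 [181.8 327.2] [0.584 0.318 0.044]
storage_jar 0.62 [227.  373.1] [0.443 0.323 0.035]
storage_jar 0.18 [180.7 331.1] [0.583 0.321 0.037]
timer 0.9 [396.5 230.8] [ 0.596 -0.265  0.02 ]
mill 0.81 [292.  294.7] [0.549 0.097 0.028]
mill 0.68 [393.4 232. ] [ 0.604 -0.263  0.015]
mill 0.63 [425.5 312.2] [ 0.309 -0.009  0.065]
side {'camera_matrix': array([[561.343,   0.   , 323.453],
       [  0.   , 561.343, 250.474],
       [  0.   ,   0.   ,   1.   ]]), 'origin': array([0.151, 1.06 , 0.815]), 'attitude': arr
[... 407 characters left out ...]
.9] [0.46  0.339 0.037]
storage_jar 0.2 [325.8 232.4] [ 0.606 -0.258  0.018]
timer 0.8 [326.8 232.7] [ 0.604 -0.261  0.016]
timer 0.54 [230.3 363.8] [0.598 0.345 0.051]
mill 0.89 [290.1 310.4] [0.49  0.286 0.166]
mill 0.71 [394.5 288. ] [0.345 0.021 0.071]
{'time_s': 0.9, 'qpos': array([-1.415,  0.3  ,  1.521,  0.   ,  1.321, -0.067]), 'joint_vel': array([ 0.   ,  0.   ,  0.   ,  0.   ,  0.001, -0.   ]), 'tau': array([  0.002, -53.166, -35.291,   0.071,   0.021,  -0.   ]), 'ee_pos': array([ 0.122, -0.536,  0.205]), 'eef_rot': array([ 3.142, -0.   ,  0.223]), 'force': array([0.804, 0.464, 0.375]), 'moment': array([ 0.059, -0.001,  0.038]), 'grip_force': 0.0, 'grip_width': 0.09379970485953461}
```

View pics/scene0.png

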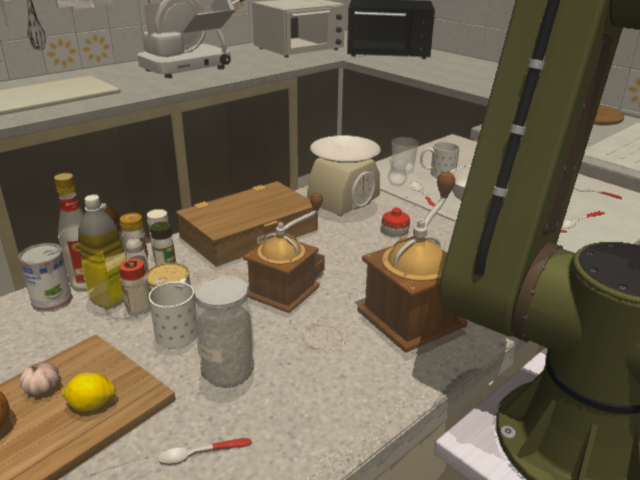

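View pics/side0.png

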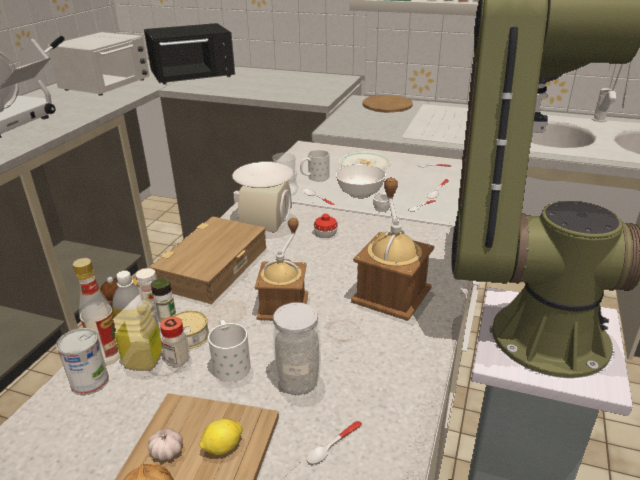

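Candidates for "mill": small one at scene (285,270), side (283,288), and big one at scene (415,285), side (393,275), whose deck is higher and wider. I choose the small one at about (0.59, 0.08), with its knob at (316,202) and its drawer protruding at (320,262). The other look-alikes: the spotted mug (173,313) against the grey mug (441,157); jar (225,330); timer (396,222).

```bash
cat > fit.py <<'E'
from h import *
np.set_printoptions(precision=3,suppress=True)
P=[]
for n in ["scene","side"]:
    ci=camera_info(n); d=np.load(f"{n}0.npy"); v,u=np.nonzero(d>0)
    K=ci["camera_matrix"]; z=d[v,u]
    X=np.c_[(u-K[0,2])/K[0,0]*z,(v-K[1,2])/K[1,1]*z,z]@att(ci).T+ci["origin"]
    P.append(X[(abs(X[:,0]-.6)<.16)&(abs(X[:,1]-.06)<.16)&(X[:,2]>.008)&(X[:,2]<.25)])
for n,X in zip("AB",P):
    print(n,len(X),np.histogram(X[:,2],bins=np.arange(0.01,.2,.01))[0])
    for lo,hi in [(.088,.1),(.03,.05)]:
        S=X[(X[:,2]>lo)&(X[:,2]<hi)]
        print(lo,len(S),cv2.minAreaRect(S[:,:2].astype(np.float32)),S.min(0),S.max(0))
    k=X[X[:,2]>.160]; print("knob",k[:,:2].mean(0),k.min(0),k.max(0))
np.save("pc.npy",np.vstack(P))
A=np.vstack(P)
img=np.full((640,640,3),255,np.uint8)
for x,y,z in A[np.argsort(A[:,2])]:
    c=cv2.applyColorMap(np.uint8([[int(z/.2*255)]]),cv2.COLORMAP_JET)[0,0].tolist()
    cv2.circle(img,(int((.22-y)*2000),int((.76-x)*2000)),2,c,-1)
im=cv2.imread("pics/scene0.png")[180:320,230:340]
out=np.zeros((560,800,3),np.uint8); out[:,:360]=cv2.resize(img,(360,560))*0
out=np.hstack([cv2.resize(img,(440,440)),cv2.resize(im,(345,440),interpolation=cv2.INTER_CUBIC)])
cv2.imwrite("pics/top.png",out)
E
python3 fit.py
```

```text
A 5372 [502 388 459 372 394 434 316 143 908 267 306 266  40 163  72  37  56  70]
0.088 966 ((0.543639600276947, 0.0637890100479126), (0.23033593595027924, 0.11336718499660492), 15.18040943145752) [0.44  0.004 0.088] [0.665 0.146 0.1  ]
0.03 831 ((0.6454569101333618, 0.09695833921432495), (0.30312979221343994, 0.332161545753479), 71.83795166015625) [ 0.441 -0.099  0.03 ] [0.76 0.22 0.05]
knob [ 0.604 -0.014] [ 0.595 -0.029  0.16 ] [ 0.622 -0.004  0.187]
B 3224 [175 148 252 216 214 294 157 123 678 193 248 167  24 113  35  26  41  42]
0.088 739 ((0.6003350615501404, 0.0787821114063263), (0.10861368477344513, 0.1139315739274025), 15.691189765930176) [0.534 0.011 0.088] [0.663 0.146 0.1  ]
0.03 468 ((0.6511490941047668, 0.05979097634553909), (0.21772854030132294, 0.3189040720462799), 0.23858459293842316) [ 0.542 -0.099  0.03 ] [0.76 0.22 0.05]
knob [ 0.604 -0.013] [ 0.593 -0.027  0.16 ] [ 0.616 -0.005  0.188]
```

View pics/top.png

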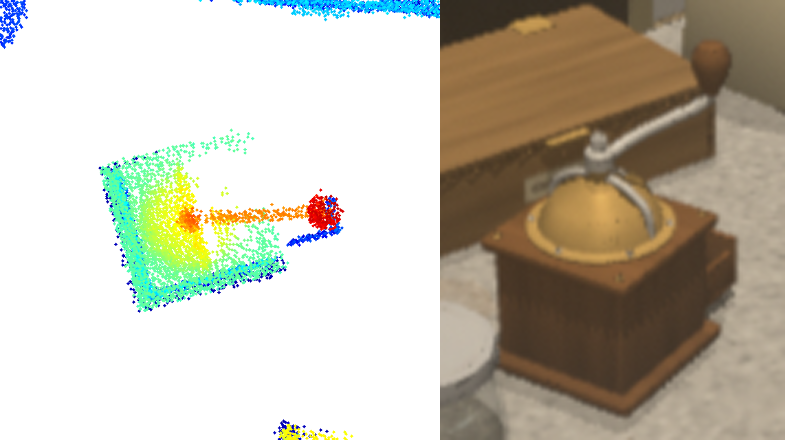

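The top view shows the small mill's box centre at about (0.600, 0.079). Its drawer faces about −74° in world, and the arm runs from the axle (190,219) to the knob (325,212), about 14° clockwise of the drawer direction. The crop confirms the small mill with its drawer open behind right (735,265).

```bash
python3 - <<'E'
from h import *
np.set_printoptions(precision=4,suppress=True)
C={n:camera_info(n) for n in["scene","side"]}
def tri(a,b):
    A=[];B=[]
    M=np.zeros((3,3));v=np.zeros(3)
    for n,p in(("scene",a),("side",b)):
        d=ray(C[n],p);d/=np.linalg.norm(d);Q=np.eye(3)-np.outer(d,d);M+=Q;v+=Q@C[n]["origin"]
    return np.linalg.solve(M,v)
top=tri((279.2,222.5),(279.3,251.7)); kn=tri((315,200.6),(293.2,223.5)); fr=tri((296.5,244.6),(286.8,261.))
print(top,kn,fr,np.hypot(*(kn-top)[:2]))
for n in C: print(at_z(C[n],(279.2,222.5) if n=="scene" else (279.3,251.7),.156)[:2],at_z(C[n],(315,200.6) if n=="scene" else (293.2,223.5),.1695)[:2],at_z(C[n],(313.6,255.2),.03)[:2] if n=="scene" else "")
A=np.load("pc.npy")
# deck rect yaw, drawer board (z .03-.048, forward of wall)
S=A[(A[:,2]>.084)&(A[:,2]<.1)&(abs(A[:,0]-.6)<.08)&(abs(A[:,1]-.08)<.08)]
r=cv2.minAreaRect(S[:,:2].astype(np.float32));print(r)
c=np.array(r[0]);a=np.deg2rad(105.5);ux=np.array([np.cos(a),np.sin(a)]);uy=np.array([-ux[1],ux[0]])
L=(A[:,:2]-c)@np.c_[ux,uy]; m=(L[:,0]<-.06)&(A[:,2]<.07)&(L[:,0]>-.15)&(abs(L[:,1])<.08)
print("drawer local",L[m].min(0),L[m].max(0),A[m,2].max())
# edges of deck local angle
F=[]
for n in C:
    ci=C[n];d=np.load(n+"0.npy");v,u=np.nonzero(d>0);z=d[v,u];K=ci["camera_matrix"]
    F.append(np.c_[(u-K[0,2])/K[0,0]*z,(v-K[1,2])/K[1,1]*z,z]@att(ci).T+ci["origin"])
F=np.vstack(F)
T=F[(F[:,2]>.12)&(F[:,0]>.45)&(F[:,0]<.95)&(F[:,1]>-.4)&(F[:,1]<.4)]
g={}
for x,y,z in T: k=(int(x//.05)*5,int(y//.05)*5); g[k]=max(g.get(k,0),z)
print({k:round(float(v),2) for k,v in sorted(g.items())})
E
```

```text
[0.5966 0.0876 0.1614] [ 0.6005 -0.0081  0.1788] [0.6007 0.04   0.1   ] 0.09578671855941616
[0.6084 0.0773] [ 0.6142 -0.0204] [ 0.6305 -0.0322]
[0.5983 0.084 ] [ 0.6075 -0.0247] 
((0.6014223098754883, 0.07890231907367706), (0.11088795214891434, 0.11445719003677368), 15.180408477783203)
drawer local [-0.1021  0.0128] [-0.0603  0.0396] 0.05050860793661949
{(45, 0): 0.13, (45, 25): 0.17, (45, 30): 0.17, (50, 25): 0.17, (50, 30): 0.17, (55, -5): 0.19, (55, 0): 0.15, (55, 5): 0.16, (55, 10): 0.12, (60, -5): 0.19, (60, 0): 0.15, (60, 5): 0.16, (60, 10): 0.12, (70, -40): 0.15, (70, -35): 0.15, (70, -30): 0.15, (75, -40): 0.15, (75, -35): 0.15, (75, -30): 0.15, (75, -25): 0.16, (75, 30): 0.22, (75, 35): 0.22, (80, -40): 0.15, (80, -35): 0.14, (80, -30): 0.14, (80, -25): 0.16, (80, 30): 0.22, (80, 35): 0.22, (85, -40): 0.15, (85, -35): 0.16, (85, -30): 0.15, (85, -25): 0.16, (85, 25): 0.16, (85, 30): 0.24, (85, 35): 0.24, (90, -35): 0.16, (90, -30): 0.15, (90, 25): 0.15, (90, 30): 0.24, (90, 35): 0.24}
```

```bash
cat > plan.py <<'E'
import sys
from h import *
def rows(wps, cur=None):
    """wps: list of (x,y,z,yawdeg) -> rows from the current pose"""
    o=ctrl.get_obs(); p,rot=(np.array(o["ee_pos"]),R.from_euler('xyz',o["eef_rot"])) if cur is None else (np.array(cur[:3]),R.from_euler('xyz',[np.pi,0,np.deg2rad(cur[3])]))
    yaw=np.rad2deg(rot.as_euler('xyz')[2]); 
    for x,y,z,w in wps:
        s=rot.inv().apply(np.array([x,y,z])-p)/.2
        t=-(((w-yaw)+180)%360-180)/360
        print([[round(float(v),3) for v in s],round(float(t),3)])
if __name__=="__main__":
    rows(eval(sys.argv[1]), eval(sys.argv[2]) if len(sys.argv)>2 else None)
E
python3 plan.py "[(.30,-.36,.33,70),(.47,-.19,.33,130),(.66,-.02,.3,182)]"
python3 plan.py "[(.47,-.19,.33,130)]" "(.30,-.36,.33,70)"
python3 plan.py "[(.655,-.02,.3,182)]" "(.47,-.19,.33,130)"
```

```text
[[1.065, -0.663, -0.623], -0.159]
[[2.082, -1.304, -0.623], -0.326]
[[3.196, -1.923, -0.473], -0.47]
[[1.089, 0.508, 0.0], -0.167]
[[0.057, 1.255, 0.15], -0.144]
```

Request:
carry_out(motion=[[[0, 0, -0.3], -0.02], [[0, 0, -0.6], -0.04], [[0.25, -0.16, -0.6], -0.06], [[0.5, -0.33, -0.6], -0.085], [[0.75, -0.5, -0.6], -0.11], [[1, -0.66, -0.6], -0.135], [[1, -0.66, -0.6], -0.16]], hand=1)

```text
time_s: 1.6
ee_pos: [0.2886, -0.3616, 0.3258]
eef_rot: [3.141, 0.0, 1.206]
force: [0.5, 0.3, -0.5]
grip_width: 0.041
grip_force: 0.0
```

```bash
python3 plan.py "[(.44,-.22,.33,125)]"; python3 -c "
from h import *;o=ctrl.get_obs();print(o['ee_pos'],o['eef_rot'],o['grip_width'],o['qpos'])"
```

```text
[[0.931, 0.455, -0.021], -0.155]
[ 0.28858131 -0.36156279  0.32575624] [3.14099703e+00 2.55485888e-04 1.20628704e+00] 0.04100066863172535 [-9.76461883e-01  3.36535242e-02  1.55474137e+00  1.33064395e-04
  1.55256346e+00 -6.11955052e-01]
```

Request:
carry_out(motion=[[[0.23, 0.11, 0], -0.024], [[0.46, 0.22, 0], -0.047], [[0.7, 0.34, 0], -0.07], [[0.93, 0.455, 0], -0.095], [[0.93, 0.455, 0], -0.118], [[0.93, 0.455, 0], -0.14], [[0.93, 0.455, 0], -0.155]])

```text
time_s: 2.3
ee_pos: [0.44, -0.2226, 0.3254]
eef_rot: [-3.142, -0.0, 2.18]
force: [-0.4, -0.2, -0.8]
grip_width: 0.0004
grip_force: 0.0
```

```bash
python3 plan.py "[(.60,-.08,.33,175),(.655,-.02,.3,180)]"
```

```text
[[0.127, 1.064, -0.023], -0.139]
[[0.215, 1.461, 0.127], -0.153]
```

Request:
carry_out(motion=[[[0.03, 0.25, 0], -0.024], [[0.06, 0.5, 0], -0.047], [[0.09, 0.75, 0], -0.07], [[0.12, 1, 0], -0.095], [[0.12, 1, 0], -0.118], [[0.12, 1, 0], -0.14], [[0.12, 1, 0], -0.152], [[0.12, 1, 0], -0.152]])

```text
time_s: 3.1
ee_pos: [0.5908, -0.0898, 0.3254]
eef_rot: [3.142, -0.0, 3.13]
force: [0.3, -0.2, -0.6]
grip_width: 0.0004
grip_force: 0.0
```

```bash
python3 plan.py "[(.655,-.02,.3,180),(.655,-.02,.164,180)]"; python3 - <<'E'
from h import *
ci=camera_info("wrist"); im,d=camera("wrist"); cv2.imwrite("pics/w1.png",im)
for q,z in [("mill_top",.156),("crank_knob",.1695),("drawer_knob",.03),("mill_front",.09)]:
    for r in finder.pinpoint("wrist",q)[:2]: print(q,round(r["conf"],2),np.round(r["location"]),at_z(ci,r["location"],z).round(4),at_d(ci,r["location"],d).round(3))
E
```

```text
[[-0.317, 0.353, 0.127], -0.002]
[[-0.317, 0.353, 0.807], -0.002]
mill_top 0.86 [481. 227.] [0.6016 0.0791 0.156 ] [0.601 0.079 0.157]
crank_knob 0.58 [387. 239.] [ 0.6091 -0.021   0.1695] [ 0.605 -0.024  0.185]
drawer_knob 0.86 [360. 229.] [ 0.6329 -0.0313  0.03  ] [ 0.632 -0.032  0.035]
drawer_knob 0.7 [336.  91.] [ 0.4504 -0.0651  0.03  ] [ 0.451 -0.065  0.037]
mill_front 0.84 [411. 223.] [0.6111 0.0247 0.09  ] [0.618 0.034 0.057]
mill_front 0.28 [480. 228.] [0.6184 0.1091 0.09  ] [0.602 0.077 0.157]
```

The wrist view agrees: axle (0.602, 0.079), knob (0.609, −0.021), drawer knob end (0.633, −0.031). Next I lower the fingers on the trailing (far) side of the knob.

Request:
carry_out(motion=[[[-0.16, 0.17, 0], 0], [[-0.32, 0.35, 0.1], 0], [[-0.32, 0.35, 0.3], 0], [[-0.32, 0.35, 0.5], 0], [[-0.32, 0.35, 0.65], 0], [[-0.32, 0.35, 0.76], 0], [[-0.32, 0.35, 0.8], 0], [[-0.32, 0.35, 0.8], 0]])

```text
time_s: 4.15
ee_pos: [0.6555, -0.0208, 0.1649]
eef_rot: [3.141, -0.001, 3.128]
force: [-0.3, 0.9, 0.1]
grip_width: 0.0002
grip_force: 0.0
```

```bash
cat > arc.py <<'E'
import sys
from plan import *
C=np.array([.6016,.0791]); r=.099
def wp(phi,e,z=.165):
    a=np.deg2rad(phi); p=C+r*np.array([np.cos(a),np.sin(a)])+e*np.array([-np.sin(a),np.cos(a)])
    return (*p,z,phi-90)
a0,a1,n=float(sys.argv[1]),float(sys.argv[2]),int(sys.argv[3]); e=float(sys.argv[4])
rows([wp(f,e) for f in np.linspace(a0,a1,n)])
print(ctrl.get_obs()["ee_pos"],ctrl.get_obs()["force"])
E
python3 arc.py -86 -128 12 .022
```

```text
[[0.125, 0.012, -0.0], -0.013]
[[0.158, 0.003, -0.0], -0.003]
[[0.191, -0.004, -0.0], 0.008]
[[0.224, -0.009, -0.0], 0.019]
[[0.258, -0.011, 0.0], 0.029]
[[0.292, -0.011, 0.0], 0.04]
[[0.326, -0.009, 0.0], 0.05]
[[0.359, -0.004, 0.0], 0.061]
[[0.392, 0.002, 0.0], 0.072]
[[0.425, 0.011, 0.0], 0.082]
[[0.457, 0.022, 0.0], 0.093]
[[0.488, 0.035, 0.0], 0.103]
[ 0.65547095 -0.0208148   0.16493498] [-0.2548204   0.85802843  0.07324669]
```

Request:
carry_out(motion=[[[0.06, 0.01, 0], -0.005], [[0.11, 0.01, 0], -0.008], [[0.16, 0, 0], -0.003], [[0.19, 0, 0], 0.008], [[0.225, -0.01, 0], 0.02], [[0.26, -0.01, 0], 0.03], [[0.29, -0.01, 0], 0.04], [[0.325, -0.01, 0], 0.05], [[0.36, 0, 0], 0.06], [[0.39, 0, 0], 0.07], [[0.425, 0.01, 0], 0.08], [[0.455, 0.02, 0], 0.093]])

```text
time_s: 5.35
ee_pos: [0.5652, -0.0158, 0.1675]
eef_rot: [3.14, 0.003, 2.541]
force: [0.5, -0.1, 0.6]
grip_width: 0.0005
grip_force: 0.3
```

```bash
python3 arc.py -124 -168 12 .022;  python3 - <<'E'
from h import *
C=np.array([.6016,.0791])
im,d=camera("side"); cv2.imwrite("pics/s2.png",im[130:400,150:510])
ci=camera_info("side")
for q,z in [("crank_knob",.1695),("mill_top",.156)]:
    for r in finder.pinpoint("side",q)[:3]:
        p=at_z(ci,r["location"],z)[:2]; print(q,round(r["conf"],2),np.round(r["location"]),p.round(3),np.rad2deg(np.arctan2(*(p-C)[::-1])))
E
```

```text
[[0.005, -0.0, 0.012], -0.001]
[[0.039, -0.007, 0.012], 0.01]
[[0.074, -0.011, 0.012], 0.021]
[[0.11, -0.013, 0.012], 0.032]
[[0.145, -0.012, 0.012], 0.043]
[[0.18, -0.009, 0.012], 0.054]
[[0.215, -0.004, 0.012], 0.066]
[[0.25, 0.004, 0.012], 0.077]
[[0.284, 0.015, 0.012], 0.088]
[[0.317, 0.028, 0.011], 0.099]
[[0.349, 0.043, 0.011], 0.11]
[[0.38, 0.06, 0.011], 0.121]
[ 0.56523463 -0.01576133  0.16745843] [ 0.45690813 -0.05514538  0.55240159]
crank_knob 0.73 [392. 187.] [ 0.43  -0.296] -114.6306910837698
crank_knob 0.59 [314. 232.] [ 0.547 -0.   ] -124.50890021308741
mill_top 0.94 [395. 220.] [ 0.385 -0.141] -134.62823877640227
mill_top 0.68 [279. 250.] [0.603 0.076] -73.61661271812149
```

View pics/s2.png

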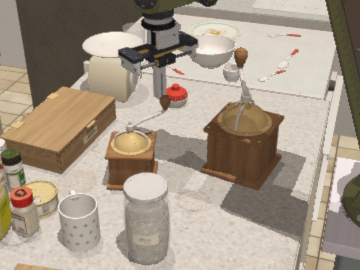

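The picture shows the fingers behind the knob (164,103 in the crop) and the crank turned to about −124°. The mill is in place, so I continue.

Request:
carry_out(motion=[[[0.005, 0, 0], 0], [[0.04, -0.01, 0], 0.01], [[0.075, -0.01, 0.01], 0.02], [[0.11, -0.013, 0.01], 0.032], [[0.145, -0.012, 0.01], 0.043], [[0.18, -0.01, 0.01], 0.054], [[0.215, -0.005, 0.01], 0.066], [[0.25, 0.005, 0.01], 0.077], [[0.285, 0.015, 0.01], 0.088], [[0.317, 0.028, 0.01], 0.1], [[0.35, 0.043, 0.01], 0.11], [[0.38, 0.06, 0.01], 0.12]])

```text
time_s: 6.7
ee_pos: [0.5089, 0.0372, 0.1638]
eef_rot: [3.141, 0.0, 1.789]
force: [0.7, -0.7, -0.4]
grip_width: -0.0
grip_force: 0.3
```

```bash
cat > chk.py <<'E'
from h import *
C=np.array([.6016,.0791])
im,d=camera("side"); ci=camera_info("side")
for q,z in [("crank_knob",.1695),("mill_top",.156),("mill_front",.09)]:
    for r in finder.pinpoint("side",q)[:3]:
        p=at_z(ci,r["location"],z)[:2]; print(q,round(r["conf"],2),np.round(r["location"]),p.round(3),np.rad2deg(np.arctan2(*(p-C)[::-1])).round(1))
E
python3 arc.py -167 -211 12 .022; python3 chk.py
```

```text
[[-0.01, 0.004, -0.006], -0.001]
[[0.025, -0.003, -0.006], 0.01]
[[0.06, -0.007, -0.006], 0.021]
[[0.095, -0.009, -0.006], 0.032]
[[0.13, -0.008, -0.006], 0.043]
[[0.166, -0.005, -0.006], 0.054]
[[0.201, 0.0, -0.006], 0.065]
[[0.235, 0.008, -0.006], 0.076]
[[0.269, 0.019, -0.006], 0.088]
[[0.302, 0.031, -0.006], 0.099]
[[0.334, 0.046, -0.006], 0.11]
[[0.365, 0.063, -0.006], 0.121]
[0.50887784 0.03719822 0.16382906] [ 0.69845046 -0.73019334 -0.41613569]
crank_knob 0.96 [391. 189.] [ 0.429 -0.282] -115.5
crank_knob 0.67 [322. 246.] [0.509 0.052] -163.4
mill_top 0.94 [279. 249.] [0.605 0.073] -62.8
mill_top 0.92 [395. 217.] [ 0.389 -0.157] -132.1
mill_front 0.75 [288. 262.] [0.605 0.024] -86.0
mill_front 0.73 [369. 246.] [ 0.44  -0.108] -130.9
```

Request:
carry_out(motion=[[[0.01, 0, -0.005], 0], [[0.03, -0.003, -0.005], 0.01], [[0.06, -0.007, -0.005], 0.02], [[0.095, -0.01, -0.005], 0.032], [[0.13, -0.01, -0.005], 0.043], [[0.165, -0.005, -0.005], 0.054], [[0.2, 0, -0.005], 0.065], [[0.235, 0.008, -0.005], 0.076], [[0.27, 0.02, -0.005], 0.088], [[0.3, 0.03, -0.005], 0.1], [[0.335, 0.045, -0.005], 0.11], [[0.365, 0.063, -0.005], 0.12]])

```text
time_s: 8.1
ee_pos: [0.5052, 0.1112, 0.1645]
eef_rot: [-3.142, 0.0, 1.035]
force: [-2.0, -0.7, 0.1]
grip_width: 0.0005
grip_force: 0.3
```

```bash
python3 arc.py -210 -254 12 .022; python3 chk.py
```

```text
[[-0.008, 0.003, -0.002], -0.002]
[[0.027, -0.004, -0.002], 0.009]
[[0.062, -0.009, -0.002], 0.02]
[[0.097, -0.011, -0.002], 0.031]
[[0.133, -0.01, -0.002], 0.043]
[[0.168, -0.007, -0.002], 0.054]
[[0.203, -0.002, -0.002], 0.065]
[[0.238, 0.006, -0.002], 0.076]
[[0.271, 0.016, -0.002], 0.087]
[[0.305, 0.029, -0.002], 0.098]
[[0.337, 0.044, -0.002], 0.109]
[[0.368, 0.061, -0.002], 0.12]
[0.50517254 0.1111712  0.16452715] [-2.02181859 -0.70600385  0.12948799]
crank_knob 0.92 [393. 188.] [ 0.427 -0.291] -115.3
crank_knob 0.53 [308. 260.] [0.518 0.118] 155.1
mill_top 0.87 [396. 220.] [ 0.384 -0.141] -134.7
mill_top 0.62 [278. 249.] [0.605 0.074] -57.6
mill_top 0.6 [293. 306.] [0.495 0.261] 120.4
mill_front 0.94 [286. 263.] [0.609 0.028] -82.3
mill_front 0.9 [366. 245.] [ 0.448 -0.11 ] -129.1
mill_front 0.67 [295. 310.] [0.521 0.192] 125.5
```

Request:
carry_out(motion=[[[0.01, 0, 0], 0], [[0.03, -0.004, 0], 0.01], [[0.06, -0.01, 0], 0.02], [[0.097, -0.01, 0], 0.03], [[0.133, -0.01, 0], 0.043], [[0.168, -0.007, 0], 0.054], [[0.2, 0, 0], 0.065], [[0.238, 0.006, 0], 0.076], [[0.27, 0.016, 0], 0.087], [[0.305, 0.03, 0], 0.098], [[0.337, 0.044, 0], 0.11], [[0.368, 0.06, 0], 0.12]])

```text
time_s: 9.5
ee_pos: [0.5531, 0.1682, 0.1644]
eef_rot: [3.142, 0.0, 0.281]
force: [-0.7, -0.3, 0.4]
grip_width: 0.0003
grip_force: 0.3
```

```bash
cat >> chk.py <<'E'
cv2.imwrite("pics/s3.png",im[130:400,150:510]); im,d=camera("scene"); ci=camera_info("scene")
for q,z in [("crank_knob",.1695),("mill_top",.156),("mill_front",.09),("drawer_knob",.03)]:
    for r in finder.pinpoint("scene",q)[:3]:
        p=at_z(ci,r["location"],z)[:2]; print("scene",q,round(r["conf"],2),np.round(r["location"]),p.round(3),np.rad2deg(np.arctan2(*(p-C)[::-1])).round(1))
E
python3 arc.py -254 -256 2 .022; python3 chk.py
```

```text
[[0.0, 0.0, -0.003], 0.0]
[[0.018, -0.003, -0.003], 0.006]
[0.55306983 0.1682307  0.16443473] [-0.65435352 -0.30701978  0.3881609 ]
crank_knob 0.66 [394. 184.] [ 0.43  -0.318] -113.4
crank_knob 0.48 [273. 267.] [0.578 0.165] 105.2
mill_top 0.9 [279. 249.] [0.603 0.073] -74.5
mill_top 0.58 [392. 219.] [ 0.393 -0.146] -132.8
mill_front 0.94 [366. 242.] [ 0.453 -0.125] -126.0
mill_front 0.63 [286. 262.] [0.61  0.025] -81.4
scene crank_knob 0.72 [444. 182.] [ 0.499 -0.292] -105.5
scene crank_knob 0.53 [250. 237.] [0.579 0.169] 104.3
scene mill_top 0.84 [421. 217.] [ 0.442 -0.147] -125.3
scene mill_top 0.77 [281. 224.] [0.601 0.078] -96.3
scene mill_front 0.84 [295. 242.] [0.621 0.028] -68.9
scene mill_front 0.76 [391. 248.] [ 0.473 -0.097] -126.1
scene drawer_knob 0.57 [313. 257.] [ 0.625 -0.027] -77.6
scene drawer_knob 0.2 [229. 370.] [0.452 0.314] 122.5
```

View pics/s3.png

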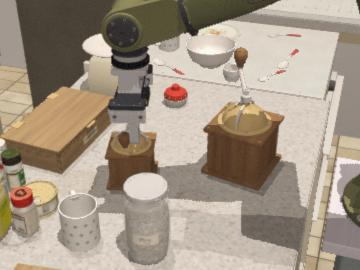

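The crank now points at about 105°, straight behind the mill. I back off, rise, and cross to the drawer front.

```bash
python3 plan.py "[(.515,.157,.164,16),(.515,.157,.31,16),(.55,.08,.31,36),(.60,0,.31,60),(.65,-.09,.31,105.5)]"
```

```text
[[-0.197, 0.001, 0.003], 0.001]
[[-0.197, 0.001, -0.727], 0.001]
[[-0.136, 0.419, -0.727], -0.055]
[[-0.008, 0.873, -0.727], -0.122]
[[0.106, 1.375, -0.727], -0.248]
```

Request:
carry_out(motion=[[[-0.1, 0, 0], 0], [[-0.2, 0, 0], 0], [[-0.2, 0, -0.2], 0], [[-0.2, 0, -0.45], 0], [[-0.2, 0, -0.72], -0.01], [[-0.17, 0.2, -0.72], -0.03], [[-0.14, 0.42, -0.72], -0.054], [[-0.07, 0.65, -0.72], -0.078], [[0, 0.87, -0.72], -0.1], [[0, 0.95, -0.72], -0.12], [[0, 0.95, -0.72], -0.14]])

```text
time_s: 11.05
ee_pos: [0.6063, -0.0167, 0.3077]
eef_rot: [-3.141, 0.001, 1.165]
force: [-0.7, 0.7, -0.2]
grip_width: 0.0002
grip_force: 0.0
```

```bash
python3 plan.py "[(.65,-.092,.31,105.5),(.65,-.092,.03,105.5)]"
```

```text
[[-0.259, 0.349, -0.012], -0.108]
[[-0.259, 0.351, 1.388], -0.108]
```

Request:
carry_out(motion=[[[-0.13, 0.17, 0], -0.02], [[-0.26, 0.35, 0], -0.043], [[-0.26, 0.35, 0], -0.066], [[-0.26, 0.35, 0], -0.09], [[-0.26, 0.35, 0], -0.107], [[-0.26, 0.35, 0.1], -0.107], [[-0.26, 0.35, 0.1], -0.107]])

```text
time_s: 11.75
ee_pos: [0.6487, -0.0897, 0.2861]
eef_rot: [-3.138, -0.002, 1.835]
force: [-0.2, -0.7, -0.2]
grip_width: 0.0001
grip_force: 0.0
```

```bash
python3 - <<'E'
from h import *
ci=camera_info("wrist"); im,d=camera("wrist"); cv2.imwrite("pics/w2.png",im)
print(ctrl.get_obs()["ee_pos"],ctrl.get_obs()["eef_rot"])
for q,z in [("mill_top",.156),("crank_knob",.1695),("drawer_knob",.03),("mill_front",.09)]:
    for r in finder.pinpoint("wrist",q)[:2]: print(q,round(r["conf"],2),np.round(r["location"]),at_z(ci,r["location"],z).round(4),at_d(ci,r["location"],d).round(3))
E
python3 plan.py "[(.65,-.092,.026,105.5)]"
```

```text
[ 0.64895702 -0.0897217   0.28759658] [-3.13957376e+00 -9.67574981e-04  1.83423165e+00]
mill_top 0.94 [316.  11.] [0.6    0.0793 0.156 ] [0.6   0.08  0.155]
crank_knob 0.64 [299.  68.] [0.5989 0.0329 0.1695] [0.592 0.044 0.108]
drawer_knob 0.86 [164. 142.] [ 0.4464 -0.0641  0.03  ] [ 0.452 -0.063  0.044]
drawer_knob 0.85 [319. 156.] [ 0.6323 -0.0313  0.03  ] [ 0.632 -0.031  0.036]
mill_front 0.89 [116. 135.] [ 0.4214 -0.064   0.09  ] [ 0.439 -0.06   0.121]
[[-0.011, -0.002, 1.317], -0.001]
```

View pics/w2.png

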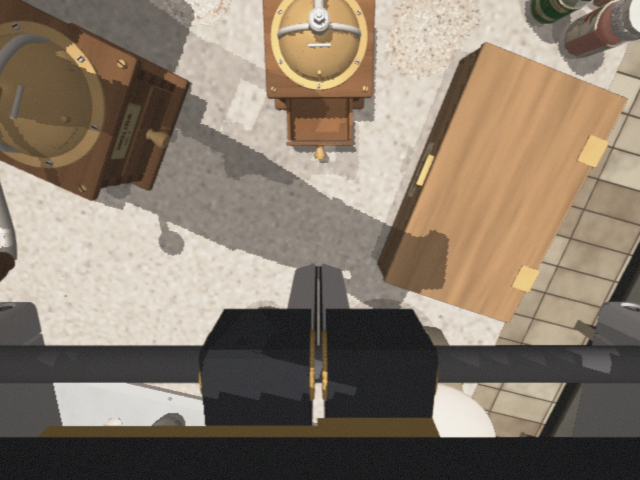

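The wrist view shows the open drawer with its knob at (319,156), straight ahead of the closed fingertips (320,270). The case on the right is clear, so I lower to the worktop.

Request:
carry_out(motion=[[[-0.01, 0, 0.2], 0], [[-0.01, 0, 0.4], 0], [[-0.01, 0, 0.6], 0], [[-0.01, 0, 0.8], 0], [[-0.01, 0, 0.95], 0], [[-0.01, 0, 1], 0], [[-0.01, 0, 1], 0]])

```text
time_s: 12.7
ee_pos: [0.6498, -0.0917, 0.0881]
eef_rot: [-3.14, -0.001, 1.834]
force: [-0.2, 0.1, 0.3]
grip_width: 0.0006
grip_force: 0.0
```

```bash
python3 plan.py "[(.65,-.092,.026,105.5)]"
```

```text
[[-0.002, 0.001, 0.31], -0.001]
```

Request:
carry_out(motion=[[[0, 0, 0.12], 0], [[0, 0, 0.22], 0], [[0, 0, 0.29], 0], [[0, 0, 0.31], 0], [[0, 0, 0.31], 0], [[0.08, 0, 0.31], 0], [[0.14, 0, 0.31], 0], [[0.18, 0, 0.31], 0], [[0.2, 0, 0.31], 0], [[0.2, 0, 0.31], 0]])

```text
time_s: 13.7
ee_pos: [0.6395, -0.0523, 0.0268]
eef_rot: [3.141, 0.0, 1.835]
force: [0.5, -0.6, 0.1]
grip_width: 0.0005
grip_force: 0.0
```

```bash
python3 - <<'E'
from h import *
o=ctrl.get_obs();ci=camera_info("wrist"); im,d=camera("wrist")
p=o["ee_pos"];u=np.array([-.267,.964])
print(p)
for r in finder.pinpoint("wrist","drawer_knob")[:2]:
    q=at_z(ci,r["location"],.03); e=(q-p)[:2]; print(round(r["conf"],2),q.round(4),"ahead",e@u,"lat",e@[.964,.267])
E
```

```text
[ 0.63948989 -0.0522926   0.02676598]
0.76 [ 0.6341 -0.0329  0.03  ] ahead 0.02010447025622806 lat -4.023694850347471e-05
```

Request:
carry_out(motion=[[[0.02, 0, 0], 0], [[0.04, 0, 0], 0], [[0.06, 0, 0], 0], [[0.08, 0, 0], 0], [[0.1, 0, 0], 0], [[0.12, 0, 0], 0], [[0.14, 0, 0], 0], [[0.16, 0, 0], 0], [[0.18, 0, 0], 0], [[0.2, 0, 0], 0], [[0.22, 0, 0], 0], [[0.24, 0, 0], 0]])

```text
time_s: 15.0
ee_pos: [0.6268, -0.0064, 0.0264]
eef_rot: [-3.141, -0.0, 1.834]
force: [-0.6, -0.3, -0.2]
grip_width: 0.0004
grip_force: 0.2
```

```bash
cat > c2.py <<'E'
from h import *
o=ctrl.get_obs(); p=o["ee_pos"];u=np.array([-.267,.964]); print(p,o["force"],"push F",o["force"][:2]@u, "local x", (p[:2]-[.6016,.0791])@u)
for n in ["wrist","scene","side"]:
    ci=camera_info(n); im,d=camera(n); cv2.imwrite(f"pics/{n}4.png",im)
    for q,z in [("drawer_knob",.03),("mill_top",.156),("mill_front",.09)]:
        for r in finder.pinpoint(n,q)[:3]:
            a=at_z(ci,r["location"],z)[:2]
            if abs(a-[.61,.03]).max()<.09: print(n,q,round(r["conf"],2),np.round(r["location"]),a.round(4),"x",round(float((a-[.6016,.0791])@u),4))
E
python3 c2.py
```

```text
[ 0.62684538 -0.00637474  0.02641456] [-0.55279537 -0.27305626 -0.20165556] push F -0.11562986921408908 local x -0.08913816413419531
wrist drawer_knob 0.8 [319. 263.] [0.624  0.0043] x -0.0781
wrist mill_front 0.96 [316. 256.] [0.6163 0.0267] x -0.0545
scene mill_top 0.68 [281. 226.] [0.5945 0.0845] x 0.0071
scene mill_front 0.64 [298. 241.] [0.6192 0.0225] x -0.0593
side mill_top 0.76 [280. 252.] [0.5972 0.0855] x 0.0073
side mill_front 0.94 [288. 262.] [0.6042 0.0228] x -0.0549
side mill_front 0.73 [272. 268.] [0.631  0.0568] x -0.0293
```

Request:
carry_out(motion=[[[0.01, 0, 0], 0], [[0.02, 0, 0], 0], [[0.03, 0, 0], 0], [[0.03, 0, 0], 0]])

```text
time_s: 16.0
ee_pos: [0.6253, -0.0006, 0.0265]
eef_rot: [-3.142, -0.0, 1.835]
force: [0.2, -0.2, -0.7]
grip_width: 0.0005
grip_force: 0.0
```

Request:
carry_out(motion=[[[0.007, 0, 0], 0], [[0.015, 0, 0], 0], [[0.015, 0, 0], 0]])

```text
time_s: 16.3
ee_pos: [0.6246, 0.0022, 0.0265]
eef_rot: [3.142, 0.0, 1.835]
force: [-0.9, -0.1, 0.3]
grip_width: 0.0002
grip_force: 0.0
```

```bash
python3 c2.py
```

```text
[0.62460979 0.00216317 0.0264686 ] [-0.85972439 -0.12470478  0.25827765] push F 0.10933100537556908 local x -0.08031071326251561
wrist mill_front 0.91 [318. 280.] [0.6172 0.0267] x -0.0547
scene mill_top 0.97 [279. 224.] [0.6052 0.0799] x -0.0001
scene mill_front 0.55 [295. 241.] [0.6211 0.0265] x -0.0559
side drawer_knob 0.75 [292. 308.] [0.5604 0.1169] x 0.0474
side mill_top 0.84 [277. 251.] [0.6036 0.0831] x 0.0033
side mill_front 0.78 [284. 262.] [0.6141 0.0275] x -0.0531
```

Request:
carry_out(motion=[[[0.007, 0, 0], 0], [[0.012, 0, 0], 0], [[0.012, 0, 0], 0]])

```text
time_s: 17.2
ee_pos: [0.6239, 0.0045, 0.0264]
eef_rot: [-3.142, -0.0, 1.835]
force: [-0.6, -0.5, 0.1]
grip_width: 0.0004
grip_force: 0.0
```

Request:
carry_out(motion=[[[0.007, 0, 0], 0], [[0.01, 0, 0], 0], [[0.01, 0, 0], 0]])

```text
time_s: 17.5
ee_pos: [0.6234, 0.0063, 0.0265]
eef_rot: [-3.142, -0.0, 1.834]
force: [0.4, -0.7, 0.1]
grip_width: 0.0003
grip_force: 0.0
```

Request:
carry_out(motion=[[[0.007, 0, 0], 0], [[0.01, 0, 0], 0], [[0.01, 0, 0], 0]])

```text
time_s: 17.8
ee_pos: [0.6231, 0.0079, 0.0265]
eef_rot: [3.141, 0.0, 1.834]
force: [1.0, -3.4, -1.4]
grip_width: 0.0005
grip_force: 2.0
```

```bash
python3 c2.py; python3 -c "
import cv2;a=cv2.imread('pics/wrist4.png')[180:340,220:420];b=cv2.imread('pics/scene4.png')[180:320,230:340]
cv2.imwrite('pics/m5.png',cv2.hconcat([cv2.resize(a,(480,384)),cv2.resize(b,(300,384))]))"
```

```text
[0.62305273 0.00788661 0.02646414] [ 1.03777446 -3.42472819 -1.43839064] push F -3.5785237598200617 local x -0.07437758133835072
wrist mill_front 0.65 [320. 290.] [0.6173 0.0288] x -0.0526
scene mill_top 0.89 [279. 227.] [0.5938 0.0904] x 0.013
scene mill_front 0.97 [296. 242.] [0.6176 0.0287] x -0.0528
side mill_top 0.82 [278. 252.] [0.6009 0.0866] x 0.0075
```

View pics/m5.png

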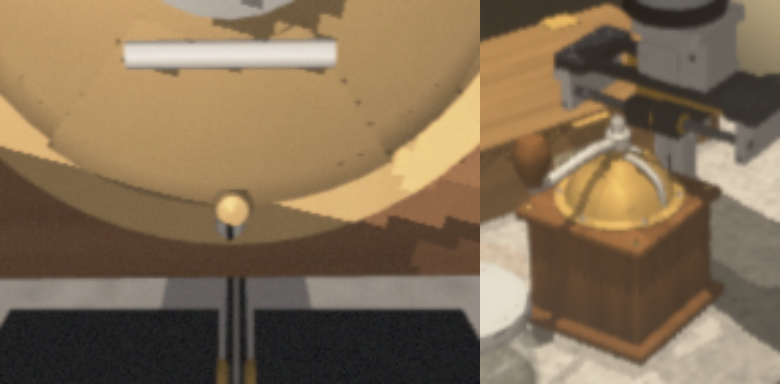

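The force jumped to 3.6 N with the board flush with the wall, which is consistent with the drawer being home. A small extra nudge, then retreat and check.

Request:
carry_out(motion=[[[0.005, 0, 0], 0], [[0.005, 0, 0], 0]])

```text
time_s: 18.6
ee_pos: [0.6227, 0.0093, 0.0265]
eef_rot: [3.142, -0.0, 1.835]
force: [0.7, -4.2, -0.1]
grip_width: 0.0006
grip_force: 2.0
```

Request:
carry_out(motion=[[[-0.05, 0, 0], 0], [[-0.15, 0, 0], 0], [[-0.3, 0, 0], 0], [[-0.45, 0, 0], 0], [[-0.45, 0, -0.2], 0], [[-0.45, 0, -0.45], 0], [[-0.45, 0, -0.7], 0], [[-0.45, 0, -0.95], 0], [[-0.45, 0, -1], 0], [[-0.45, 0, -1], 0]])

```text
time_s: 19.6
ee_pos: [0.6467, -0.0779, 0.2283]
eef_rot: [3.138, 0.001, 1.835]
force: [-0.8, 0.6, -0.2]
grip_width: 0.0005
grip_force: 0.0
```

```bash
python3 c2.py; python3 chk.py; python3 - <<'E'
from h import *
ci=camera_info("wrist");im,d=camera("wrist");cv2.imwrite("pics/w6.png",im)
for q,z in [("crank_knob",.1695)]:
    for r in finder.pinpoint("wrist",q)[:3]: print(q,r["conf"],r["location"],at_z(ci,r["location"],z))
E
```

```text
[ 0.64668623 -0.07792101  0.22831034] [-0.79072785  0.60235084 -0.22737255] push F 0.7917905486717742 local x -0.1634062764745
wrist mill_front 0.73 [320.  98.] [0.6187 0.0305] x -0.0515
scene mill_top 0.83 [278. 220.] [0.617  0.0733] x -0.0097
scene mill_front 0.75 [296. 245.] [0.6085 0.0351] x -0.0442
side mill_top 0.63 [279. 251.] [0.599 0.082] x 0.0035
side mill_front 0.95 [285. 263.] [0.6094 0.0296] x -0.0498
crank_knob 0.61 [283. 262.] [0.565 0.142] 120.6
crank_knob 0.55 [393. 191.] [ 0.423 -0.273] -117.0
crank_knob 0.5 [270. 270.] [0.578 0.179] 103.2
mill_top 0.8 [395. 218.] [ 0.387 -0.149] -133.2
mill_top 0.75 [280. 251.] [0.598 0.081] 155.0
mill_top 0.43 [292. 311.] [0.492 0.276] 119.1
mill_front 0.78 [284. 261.] [0.616 0.021] -76.3
mill_front 0.63 [367. 246.] [ 0.445 -0.107] -130.0
scene crank_knob 0.81 [248. 239.] [0.577 0.175] 104.6
scene mill_top 0.96 [281. 222.] [0.609 0.072] -44.6
scene mill_top 0.79 [419. 217.] [ 0.445 -0.143] -125.2
scene mill_top 0.61 [248. 236.] [0.605 0.153] 87.7
scene mill_front 0.78 [390. 247.] [ 0.478 -0.1  ] -124.6
scene mill_front 0.71 [297. 244.] [0.61  0.032] -80.3
```

View pics/w6.png

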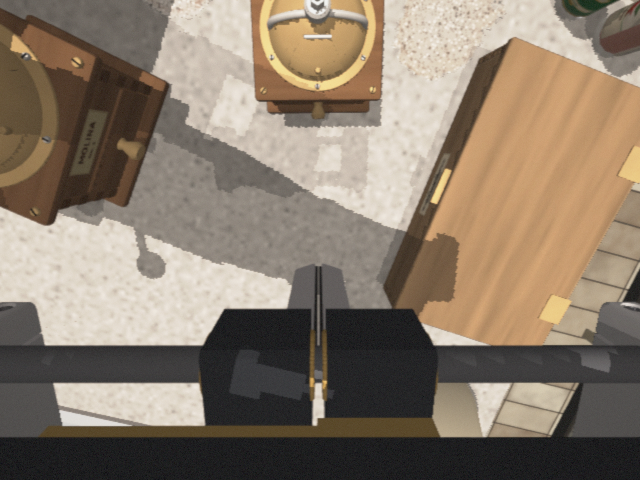

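```bash
python3 - <<'E'
from h import *
ci=camera_info("wrist");u=np.array([-.267,.964])
for px,z in [((318,118),.03),((318,101),.09),((318,112),.005)]: print(px,(at_z(ci,px,z)[:2]-[.6016,.0791])@u)
E
```

```text
(318, 118) -0.06280837975645982
(318, 101) -0.05356885059311701
(318, 112) -0.054623899541243845
```

The knob end lies 9 mm ahead of the deck edge, so the board is flush with the wall. The drawer is home, the crank is at about 104° against 105.5° wanted, and the arm is clear.

```bash
python3 -c "
from station import ctrl; print(ctrl.hand_in())"
```

```text
the job is handed in; nothing more can be done
None
```

I handed the job in without a reported verdict: by my last measurements the crank points straight behind the mill (about 1° off), the drawer is home, the mill shifted about 3 mm, the arm is clear of everything, and it never went near the mug, jar or timer, though I didn't re-measure them.

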